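# Load a plate sled under the retaining leaf spring

### The arm

A 6-joint arm with a two-finger parallel gripper is mounted at the origin on the work surface. World frame = base frame: x ahead of the robot, y to its left, z up, the work surface at z = 0. Lengths are in m, angles in rad, forces in N, time in s.
With the tool pointing down it reaches from about 0.275 to 0.725 m from the base axis. Payload 15.9 kg.
Tool frame: the origin (TCP) lies at the very end of the fingers, on their centre line; the grasp point (between the pads) lies 19 mm behind it (env.grip_depth is the z of the grasp point in the tool frame, in m); z points along the fingers, y is the line along which they close (so a half turn about z gives the same grasp; the last joint's range is limited). The gripper opens to 85 mm and grips with 20 to 120 N. Pads are 22 mm wide; open, the fingers measure 114 mm over their backs; the gripper's body (76 mm by 85 mm) begins 54 mm behind the grasp point. The pads swing forward as they close: fully open they stand 13 mm farther back than shut.
Start: joints at [-1.158, 0.213, -0.034, 1.323, 0, 1.571], TCP at [0.201, -0.458, 0.231] pointing down, gripper open.
Joint ranges: [-2.98, 2.98], [-0.74, 1.72], [-1.14, 1.35], [-2.1, 2.04], [-1.57, 1.44], [-3.14, 3.14]. Speed limits (rad/s): [1.89, 1.89, 2.39, 2.57, 3.14, 3.14].

### API

Orientations are given as a unit quaternion [w, x, y, z].
In Python, from bench import sensors, grab_frame, camera_model, ticket, env gives the robot as it stands. The module is installed in compiled form; this text tells all that it offers.
- The arm moves only by the tool drive_tool, never from a script. Its argument "motion" is a list of rows, each a list of 3 entries, a list of its own where there are three numbers: the shift along the world's x, y, z as a fraction of full scale, then the turn, a rotation vector about the world's x, y, z as a fraction of full scale, then the opening, from 0 (shut) to 1 (fully open). In form: [[[tx, ty, tz], [ax, ay, az], fingers], ...]. A call has 1 to 5 rows; each row is the pose to reach, as a shift and turn from the pose commanded when the call began; what a row does not reach only later rows make up. Full scale, the value 1, is 100 mm for a shift and 30 degrees for a turn. A row lasts 1/8 s, in which the tool goes at most 62.5 mm and 10.7 degrees, less where a joint would pass 70% of its speed; a pose out of reach is approached as far as the arm can. A call with a number of a shift or a turn outside -1 to 1 is refused whole. A call with a gripper value outside its range is refused whole. The fingers move at their own pace and stop on an object; "squeeze" is the grip in N (left out, the last holds). Time passes only in rows, so rows that repeat a pose let the fingers close. It gives the time, the measured TCP pose, the force, the opening and the grip force at its end, in the units of the state.
- sensors.get_obs(): the state, without advancing time (a new reading comes with each control period).
- grab_frame(name): name is "side" or "top" or "wrist"; returns the picture (400x640x3 uint8, blue, green, red); there is no depth.
- camera_model(name): a dict with "mtx" (3x3 intrinsics, pixels), "T" (4x4, takes a point from camera to world coordinates). Camera axes: x right, y down, z forward; pixel columns grow to the right and rows downward; lengths in m; the calibration is good to about 2 mm. The wrist camera is an equidistant fisheye: a pixel r from the principal point sees the ray r / f radians off the axis. A picture is of the moment at which its call begins: read the wrist's pose just before it. camera_model takes no time and is no camera call; for the wrist camera it gives the pose at the moment of the call.
- ticket.hand_in(): hands the job in; it is judged then, once.
The state is a dict: "time_s": time; "joint_pos": joint angles; "qd": joint speeds; "tau": joint torques, N m; "position": TCP position; "eef_rot": TCP orientation; "force": force on the tool from outside, world axes, zero at the start; "torque": the same for the moment, N m; "finger_gap": finger opening in m; "gripper_force": force on a finger pad.
Only numpy, scipy, OpenCV 4.12 (cv2) and the standard library are available. Lean on these libraries where they do the work, as an engineer would, in place of code of your own. Each camera call takes 0.05 s, during which the arm holds its last target. There are 200 camera calls.

### The job

Load the PCR-plate sled into its nest: with the fingertips press the sled down hard against its sprung bed, and keeping it down slide it under the blue bar and the leaf spring, all the way to the end stop, then let go. Only press and push it, never lift it or pick it up, and leave the tip box, the tube rack and the jar where they stand.

Things in the scene. Friction and masses are not known exactly. Their poses are not given: they have to be found in the camera images.
- nest: Fixed plate nest, 240 mm long (its x) by 122 mm wide: white base, aluminium side rails (tops 52 mm above the table, 90 mm apart inside), blue bridge bar, aluminium end stop. Origin: centre of its underside, on the table; z up. Its +x is the way the sled is slid, towards bar and stop: away from the robot, up to 0.5 rad to either side.
- bar_under (a point): Middle of the lower near edge of the blue bar, at (43, 0, 54.5) mm in the nest. The bar is 10 mm deep along x (x = 43 to 53 mm), 13 mm tall, top 67.5 mm above the table (screw heads 69 mm); it is rigid. The sled passes beneath it only when its top is below 54.5 mm.
- stop_face (a point): Middle of the end stop's near face, at (105, 0, 55) mm in the nest; the stop is 60 mm tall. The sled is home when its nose touches this face.
- bed (a joint): Travel (m, down) of the dark sprung bed under the sled along the whole slide; it never tilts. 0 = up (surface 40 mm above the table, sled top 60 mm), 0.012 = bottomed. It pushes up with 10 N at 0 and 0.7 N more per mm. The sled clears the bar from 5.5 mm down; 7 to 10 mm (some 12 to 14 N of press) is comfortable. Let go under the bar, the sled is lifted against the bar and stays (0.0055).
- leaf (a joint): Lift angle (rad) of the steel leaf spring: two tines 9 mm wide, 35 mm long, hinged under the bar at (50, 0, 58) mm in the nest, at nest y = +-38.5 mm, trailing down towards the stop. 0 = hanging (tips near nest x = 84 mm, 48 mm above the table); the sled's top lifts it to about 0.1 to 0.2 as it passes. It bears down with some 4 to 5 N, and drags.
- sled: Loose white plate sled, about 160 g, 120 (its x) x 86 x 20 mm high, red well plate in front. Origin: centre of its underside. It lies on the bed between the rails (2 mm free each side), axes along the nest's, nose 5 to 20 mm short of the bar. On top an orange cross ridge to push on: sled x = -18 to -10 mm, 60 mm wide, 9 mm tall. Home: origin at nest x = 45 mm, ridge 8 mm short of the bar.
- press_pad (a point): Where to press: on the sled's top face (20 mm above its underside), at sled x = -28 mm, y = 0, which is 10 mm behind the near face of the ridge. The black pad spans sled x = -55 to -21 mm, y = -30 to 30 mm.
- sled_nose (a point): Middle of the sled's upper front edge, at (60, 0, 20) mm in the sled.
- tip_box: Bystander: white tip box with yellow tips, 85 x 65 mm, 54 mm tall, origin centre of underside, beside the nest. Leave alone.
- tube_rack: Bystander: blue tube rack, 80 x 50 mm, 45 mm tall with tubes, origin centre of underside, beside the nest. Leave alone.
- reagent_jar: Bystander: white reagent jar, 44 mm diameter, 70 mm tall, origin centre of underside, near the nest. Leave alone.
Not all that is in view belongs to the job. What is shaped like the sled but brown is not meant.

How it is judged:
By the outcome, as a careful person would: the job done as asked, in the order asked, and still so for the second after the job is handed in, with the robot touching nothing.
It also fails if it takes over 38 s, if anything falls off the work surface, if the arm or the gripper's body presses on something with over 40 N, if the wrist force passes 120 N, or if a joint passes its speed limit or range.

## Working session

There is one attempt and no reset: what is moved stays moved. The work goes in short steps, Python scripts to look and compute and a tool call to move; the robot and the scene stay as the last step left them, time stands still between calls to the robot, and variables do not carry over. Pictures are saved under pics/ and viewed, at most 10 in all, crops included, and the job is handed in when it is done.

Besides the shell and the picture viewer there is one more tool, called after "Emit:" by a JSON object that holds its "method" and its "body", one argument or row to a line. drive_tool: Moves the arm, as the interface text tells. Its arguments: {"type":"object","properties":{"motion":{"type":"array","items":{"type":"array"}},"squeeze":{"type":"number"}},"required":["motion"]}

```bash
mkdir -p pics
python3 - <<'E'
from bench import sensors, grab_frame, camera_model
import cv2,numpy as np
o=sensors.get_obs();print(o['time_s'],o['position'],o['eef_rot'],o['force'],o['finger_gap'])
for n in("top","side"):
    cv2.imwrite(f"pics/{n}0.png",grab_frame(n));m=camera_model(n);print(n,np.round(m['mtx'],1).tolist(),np.round(m['T'],4).tolist())
E
```

```text
0.0 [ 0.20043256 -0.45768493  0.23083004] [-5.35632966e-04  9.78777484e-01  2.04925188e-01 -1.31169690e-04] [-0.03956679 -0.33285738  0.69962565] 0.08546248159755795
top [[474.8, 0.0, 320.7], [0.0, 474.8, 205.9], [0.0, 0.0, 1.0]] [[-0.0125, -0.9913, 0.1311, 0.4742], [-0.9999, 0.0125, -0.001, 0.0172], [-0.0006, -0.1311, -0.9914, 1.1949], [0.0, 0.0, 0.0, 1.0]]
side [[501.8, 0.0, 321.3], [0.0, 501.8, 204.6], [0.0, 0.0, 1.0]] [[0.9538, -0.1516, 0.2592, 0.3743], [-0.3001, -0.5106, 0.8057, -0.7625], [0.0102, -0.8463, -0.5326, 0.6038], [0.0, 0.0, 0.0, 1.0]]
```

View pics/top0.png

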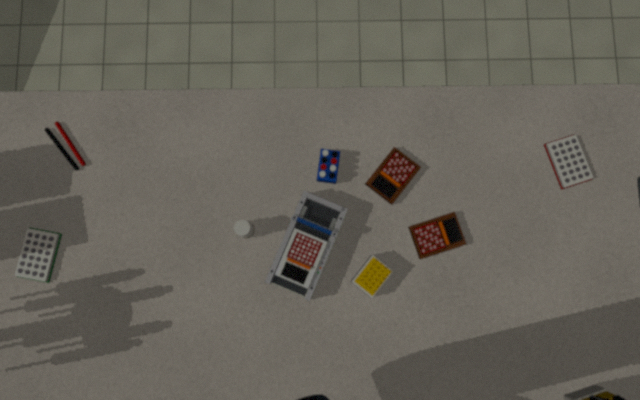

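View pics/side0.png

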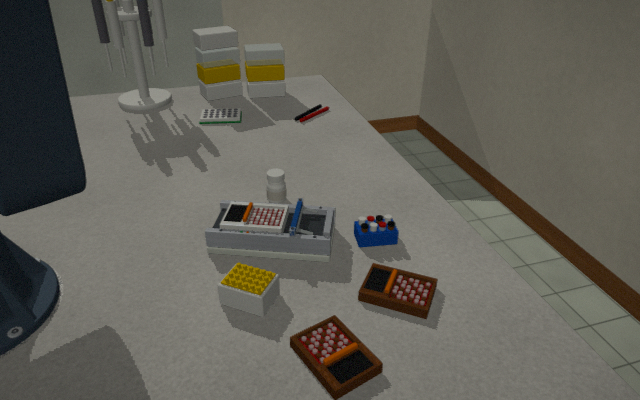

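The top view shows the nest around pixel (308,245). It points up and slightly right, and the sled's black pad is near (295,271). I'll enlarge both views of it.

Run:
```python
import cv2
a=cv2.imread("pics/top0.png")[185:305,240:390]
cv2.imwrite("pics/topc.png",cv2.resize(a,(750,600),interpolation=cv2.INTER_CUBIC))
a=cv2.imread("pics/side0.png")[190:265,200:345]
cv2.imwrite("pics/sidec.png",cv2.resize(a,None,fx=5.5,fy=5.5,interpolation=cv2.INTER_CUBIC)[:, :800])
```

```text
(no output)
```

View pics/topc.png

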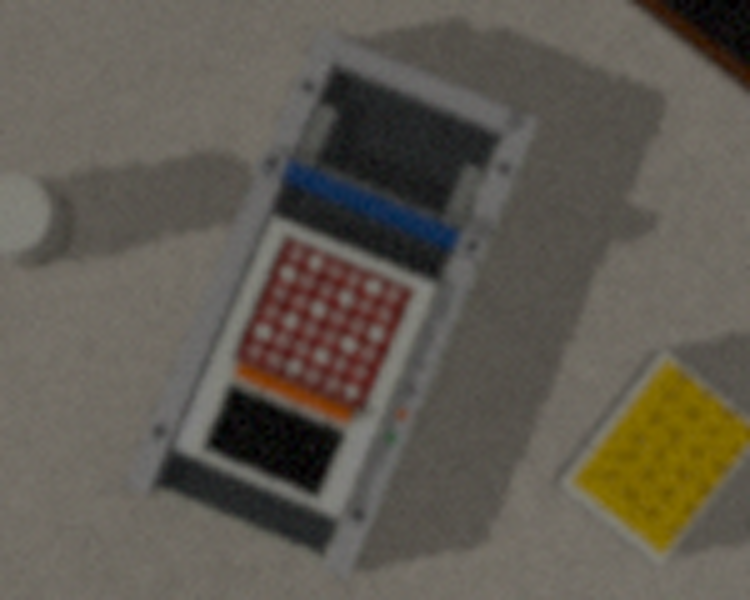

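View pics/sidec.png

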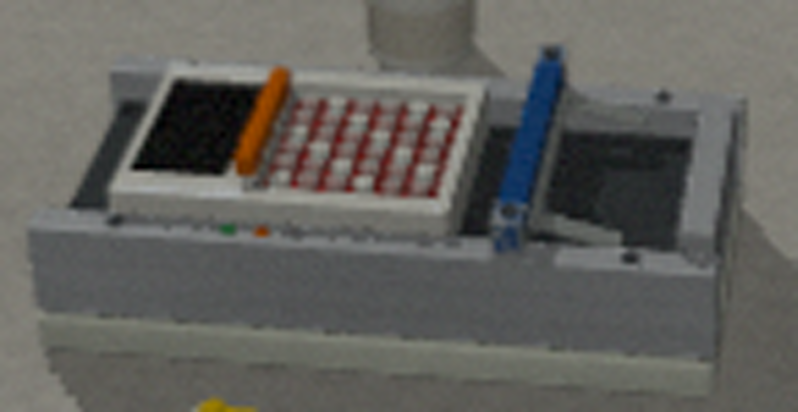

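The crops are sharp enough to read. In the top crop the sled top has corners (178,450), (335,515), (435,283) and (275,218), and the bar's near edge runs (285,183)-(452,248). In the side crop the sled corners are (112,190), (170,65), (487,85) and (445,212).

```bash
cat > fit.py <<'E'
from bench import camera_model
import numpy as np
from scipy.optimize import least_squares
cm={n:camera_model(n) for n in("top","side")}
def proj(n,P):
    T=cm[n]['T'];p=(np.asarray(P)-T[:3,3])@T[:3,:3];q=p@cm[n]['mtx'].T;return q[:,:2]/q[:,2:]
top=lambda a:np.array(a)/5+[240,185]-0.4
side=lambda a:np.array(a)/5.5+[200,190]-0.4
S=[(-60,-43),(-60,43),(60,43),(60,-43)]; Pd=[(-55,-30),(-55,30),(-21,30),(-21,-30)]
obsS=[("top",top([(335,515),(178,450),(275,218),(435,283)]),S),("side",side([(112,190),(170,65),(487,85),(445,212)]),S),
 ("top",top([(318,495),(207,448),(232,385),(343,430)]),Pd)]
def W(v,p,z): # v x,y,yaw (mm)
    c,s=np.cos(v[2]),np.sin(v[2]);p=np.array(p,float)
    return np.c_[v[0]+c*p[:,0]-s*p[:,1],v[1]+s*p[:,0]+c*p[:,1],np.full(len(p),z)]/1000
def res(u):
    v=u[:3]; d=u[3]   # sled pose, nest origin is sled + d along x
    r=[]
    for n,px,p in obsS: r.append((proj(n,W(v,p,60))-px).ravel())
    c,s=np.cos(v[2]),np.sin(v[2]); nv=[v[0]-d*c-u[4]*-s,v[1]-d*s-u[4]*c,v[2]]
    r.append((proj("top",W(nv,[(43,0),(53,0)],67.5))-top([(368.5,215.5),(375,196)])).ravel())
    e=proj("top",W(nv,[(-120,0)],52))-top([(243.5,530)]); r.append(e.ravel())
    return np.concatenate(r)
f=least_squares(res,[480,30,-.3,-30,0],x_scale=[10,10,.05,10,1])
u=f.x;print("sled x y yaw, sled origin in nest x,y",np.round(u,3),"nose gap to bar",43-60-u[3]); print(np.round(f.fun.reshape(-1,2),1).tolist())
print("pad",W(u[:3],[(-28,0)],60),"dir",np.cos(u[2]),np.sin(u[2]),"travel",45-u[3])
E
python3 fit.py
```

```text
sled x y yaw, sled origin in nest x,y [ 5.01615e+02  6.46510e+01 -4.02000e-01 -3.38390e+01  1.07000e+00] nose gap to bar 16.838642624554844
[[1.3, 0.3], [-0.8, -0.7], [-0.7, -1.1], [0.6, -0.5], [-1.5, 0.3], [-0.8, -0.6], [-0.5, -0.7], [0.1, 0.3], [0.5, 0.2], [-0.8, -0.2], [-0.2, -0.9], [1.0, -0.3], [0.3, -0.4], [0.6, -0.3], [-0.8, 0.7]]
pad [[0.47584288 0.07559555 0.06      ]] dir 0.9204487378323327 -0.39086330222069415 travel 78.83864262455484
```

The fit gives the nest yaw as −0.402 rad. The press point at sled x ≈ −38 is about (0.467, 0.080), and the travel home is about 79 mm. I'll approach above the press point with fingers shut, turning the tool +43° so its y axis lies along the slide.

Emit:
{"method": "drive_tool", "body": {
  "motion": [
    [[0.22,0.45,0],[0,0,0.12],0],
    [[0.44,0.9,0],[0,0,0.24],0],
    [[0.44,0.9,0],[0,0,0.24],0]
  ],
  "squeeze": 60
}}

```text
time_s: 0.48
position: [0.2454, -0.3658, 0.2314]
eef_rot: [-0.0, 0.963, 0.268, 0.0]
force: [1.3, -0.4, -0.2]
finger_gap: 0.0321
gripper_force: 0.0
```

Emit:
{"method": "drive_tool", "body": {
  "motion": [
    [[0.22,0.45,0],[0,0,0.12],0],
    [[0.44,0.9,0],[0,0,0.24],0],
    [[0.44,0.9,0],[0,0,0.24],0]
  ]
}}

```text
time_s: 0.85
position: [0.2894, -0.2764, 0.2313]
eef_rot: [-0.0, 0.945, 0.328, 0.0]
force: [-0.3, -0.8, 0.4]
finger_gap: 0.0002
gripper_force: 0.0
```

Emit:
{"method": "drive_tool", "body": {
  "motion": [
    [[0.22,0.45,0],[0,0,0.12],0],
    [[0.44,0.9,0],[0,0,0.24],0],
    [[0.44,0.9,0],[0,0,0.24],0]
  ]
}}

```text
time_s: 1.23
position: [0.3335, -0.1868, 0.2313]
eef_rot: [-0.0, 0.922, 0.386, 0.0]
force: [-0.1, -0.6, 0.3]
finger_gap: -0.0002
gripper_force: 0.0
```

Emit:
{"method": "drive_tool", "body": {
  "motion": [
    [[0.22,0.45,0],[0,0,0.12],0],
    [[0.44,0.9,0],[0,0,0.24],0],
    [[0.44,0.9,0],[0,0,0.24],0]
  ]
}}

```text
time_s: 1.6
position: [0.3776, -0.0972, 0.2311]
eef_rot: [-0.0, 0.896, 0.443, -0.0]
force: [-0.5, 0.1, 0.9]
finger_gap: -0.0004
gripper_force: 0.0
```

Emit:
{"method": "drive_tool", "body": {
  "motion": [
    [[0.22,0.45,0],[0,0,0.12],0],
    [[0.44,0.9,0],[0,0,0.24],0],
    [[0.44,0.9,0],[0,0,0.24],0]
  ]
}}

```text
time_s: 1.98
position: [0.4216, -0.0076, 0.2309]
eef_rot: [-0.0, 0.867, 0.498, -0.0]
force: [-1.0, -0.7, 0.1]
finger_gap: 0.0002
gripper_force: 0.0
```

Emit:
{"method": "drive_tool", "body": {
  "motion": [
    [[0.22,0.44,-0.4],[0,0,0.12],0],
    [[0.45,0.88,-0.8],[0,0,0.24],0],
    [[0.45,0.88,-0.8],[0,0,0.24],0],
    [[0.45,0.88,-0.8],[0,0,0.24],0]
  ]
}}

```text
time_s: 2.48
position: [0.4656, 0.0782, 0.1514]
eef_rot: [0.0, 0.835, 0.55, -0.0]
force: [-0.6, 0.0, 0.1]
finger_gap: -0.0002
gripper_force: 0.0
```

Emit:
{"method": "drive_tool", "body": {
  "motion": [
    [[0,0.01,-0.4],[0,0,0],0],
    [[0.01,0.01,-0.75],[0,0,0],0],
    [[0.01,0.01,-0.75],[0,0,0],0]
  ]
}}

```text
time_s: 2.85
position: [0.4655, 0.0792, 0.0758]
eef_rot: [-0.0, 0.835, 0.55, -0.001]
force: [0.2, -0.1, 1.3]
finger_gap: -0.0005
gripper_force: 0.0
```

Run:
```python
from bench import sensors, grab_frame
import cv2,numpy as np
o=sensors.get_obs();print(o['position'],o['force'])
a=grab_frame("side")[175:265,200:345]
w=grab_frame("wrist");cv2.imwrite("pics/w1.png",w)
cv2.imwrite("pics/side1.png",cv2.resize(a,None,fx=5.5,fy=5.5,interpolation=cv2.INTER_CUBIC))
```

```text
[0.46549114 0.07915314 0.07575526] [ 0.1522349  -0.11390673  1.25515031]
```

View pics/side1.png

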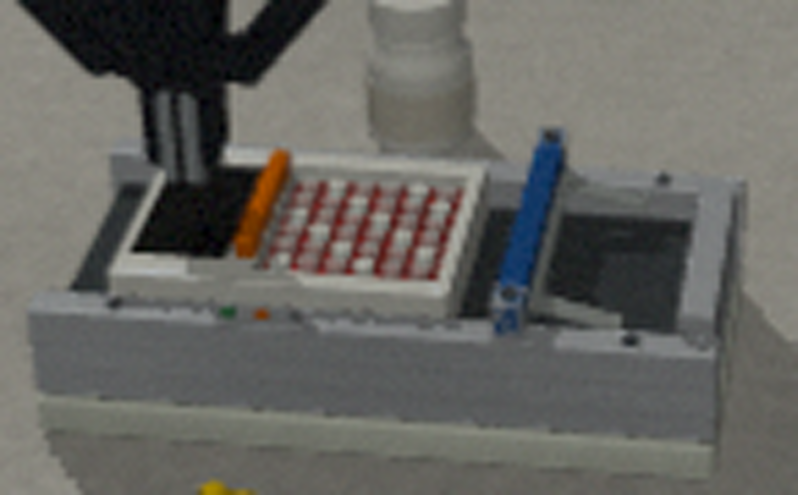

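View pics/w1.png

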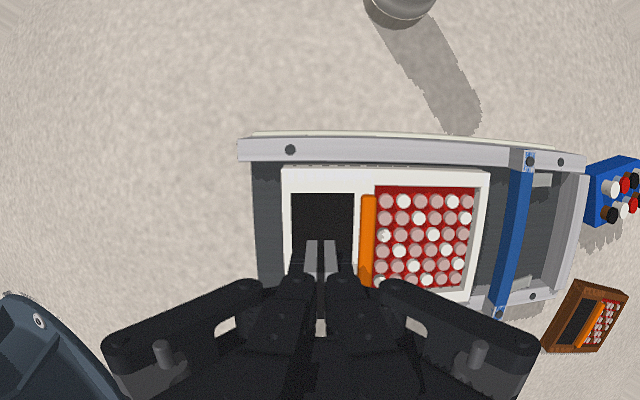

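The fingers are shut and upright over the black pad: tips at about (185,180) in the side crop, behind the orange ridge at about (265,205). The yaw matches, so I'll press down now.

Emit:
{"method": "drive_tool", "body": {
  "motion": [
    [[0,0,-0.08],[0,0,0],0],
    [[0,0,-0.14],[0,0,0],0],
    [[0,0,-0.17],[0,0,0],0],
    [[0,0,-0.17],[0,0,0],0]
  ]
}}

```text
time_s: 3.45
position: [0.4666, 0.081, 0.0594]
eef_rot: [0.0, 0.835, 0.551, -0.0]
force: [-1.4, -1.6, 7.2]
finger_gap: -0.0003
gripper_force: 3.2
```

Emit:
{"method": "drive_tool", "body": {
  "motion": [
    [[0,0,-0.02],[0,0,0],0],
    [[0,0,-0.04],[0,0,0],0],
    [[0,0,-0.04],[0,0,0],0]
  ]
}}

```text
time_s: 3.82
position: [0.4666, 0.081, 0.0556]
eef_rot: [0.0, 0.835, 0.551, 0.0]
force: [-3.0, -1.8, 8.4]
finger_gap: -0.0001
gripper_force: 4.5
```

Emit:
{"method": "drive_tool", "body": {
  "motion": [
    [[0,0,-0.02],[0,0,0],0],
    [[0,0,-0.04],[0,0,0],0],
    [[0,0,-0.04],[0,0,0],0],
    [[0,0,-0.04],[0,0,0],0]
  ]
}}

```text
time_s: 4.32
position: [0.4667, 0.081, 0.0518]
eef_rot: [0.0, 0.835, 0.551, 0.0]
force: [-4.6, -1.5, 11.8]
finger_gap: -0.0003
gripper_force: 5.8
```

Run:
```python
from bench import sensors, grab_frame
import cv2
o=sensors.get_obs();print(o['position'],o['force'])
a=grab_frame("side")[175:265,200:345]
cv2.imwrite("pics/side2.png",cv2.resize(a,None,fx=5.5,fy=5.5,interpolation=cv2.INTER_CUBIC))
```

```text
[0.46666375 0.08100247 0.05182031] [-4.55377579 -1.48266914 11.83951288]
```

View pics/side2.png

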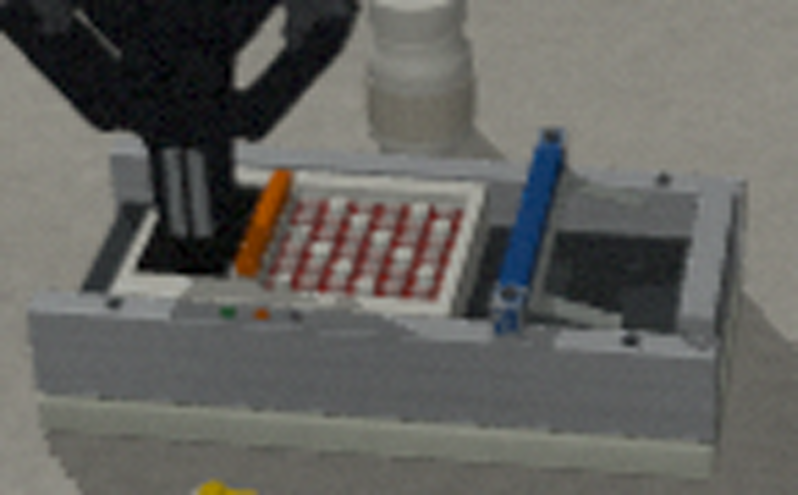

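The sled is pressed down about 8 mm: its top is level with or below the rails and the nose edge sits near (470,300), lower than before. Next is the slide along (0.92, −0.39).

Emit:
{"method": "drive_tool", "body": {
  "motion": [
    [[0.046,-0.02,0],[0,0,0],0],
    [[0.092,-0.039,0],[0,0,0],0],
    [[0.138,-0.059,0],[0,0,0],0],
    [[0.184,-0.078,0],[0,0,0],0],
    [[0.184,-0.078,0],[0,0,0],0]
  ]
}}

```text
time_s: 5.0
position: [0.4848, 0.0735, 0.0516]
eef_rot: [-0.0, 0.835, 0.551, -0.0]
force: [-5.5, 2.4, 13.1]
finger_gap: 0.0001
gripper_force: 6.8
```

Run:
```python
from bench import sensors, grab_frame
import cv2
o=sensors.get_obs();print(o['position'],o['force'])
a=grab_frame("side")[175:265,200:345]
cv2.imwrite("pics/side3.png",cv2.resize(a,None,fx=5.5,fy=5.5,interpolation=cv2.INTER_CUBIC))
```

```text
[0.48478093 0.07351157 0.05164143] [-5.45355332  2.4311509  13.05386435]
```

View pics/side3.png

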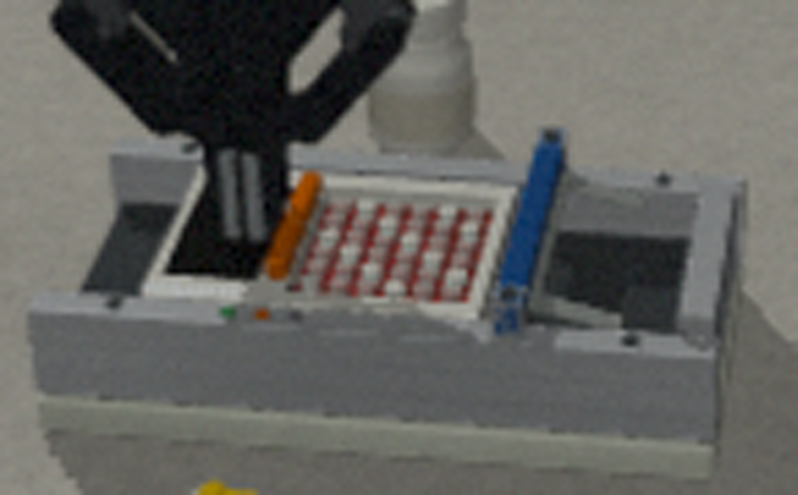

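The fingers now bear on the ridge. The sled has moved about 12 mm and its nose is about 5 mm short of the bar, still down. I'll continue under the bar.

Emit:
{"method": "drive_tool", "body": {
  "motion": [
    [[0.046,-0.02,0],[0,0,0],0],
    [[0.092,-0.039,0],[0,0,0],0],
    [[0.138,-0.059,0],[0,0,0],0],
    [[0.184,-0.078,0],[0,0,0],0],
    [[0.184,-0.078,0],[0,0,0],0]
  ]
}}

```text
time_s: 5.68
position: [0.5032, 0.0657, 0.0516]
eef_rot: [-0.0, 0.835, 0.551, -0.0]
force: [-5.8, 1.5, 12.5]
finger_gap: 0.0004
gripper_force: 6.7
```

Emit:
{"method": "drive_tool", "body": {
  "motion": [
    [[0.046,-0.02,0],[0,0,0],0],
    [[0.092,-0.039,0],[0,0,0],0],
    [[0.138,-0.059,0],[0,0,0],0],
    [[0.184,-0.078,0],[0,0,0],0],
    [[0.184,-0.078,0],[0,0,0],0]
  ]
}}

```text
time_s: 6.3
position: [0.521, 0.0581, 0.0513]
eef_rot: [-0.001, 0.834, 0.551, -0.0]
force: [-6.6, 2.2, 7.8]
finger_gap: 0.0001
gripper_force: 6.4
```

Run:
```python
from bench import sensors, grab_frame
import cv2
o=sensors.get_obs();print(o['position'],o['force'])
a=grab_frame("side")[175:265,200:345]
cv2.imwrite("pics/side4.png",cv2.resize(a,None,fx=5.5,fy=5.5,interpolation=cv2.INTER_CUBIC))
```

```text
[0.52095945 0.05805577 0.05127259] [-6.59571498  2.20387724  7.81927408]
```

View pics/side4.png

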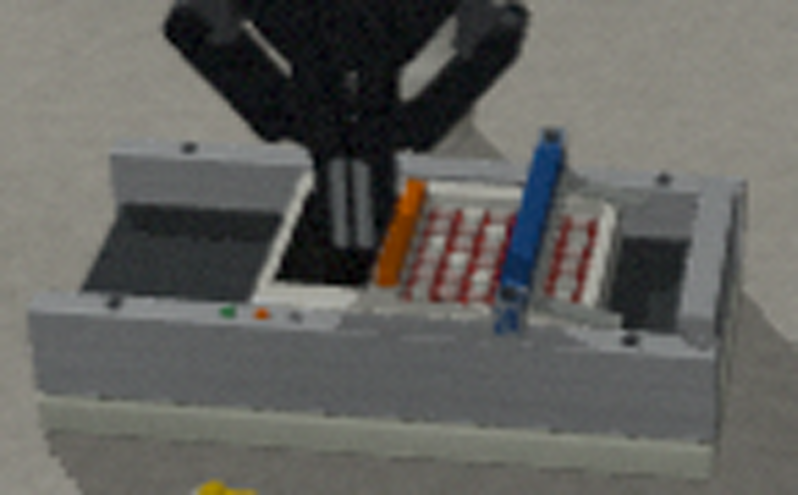

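The sled is under the bar and its nose, near (612,220), is under the leaf tines with about 27 mm to go. I'll advance 18 mm, then finish in small steps while watching the force.

Emit:
{"method": "drive_tool", "body": {
  "motion": [
    [[0.04,-0.017,0],[0,0,0],0],
    [[0.08,-0.034,0],[0,0,0],0],
    [[0.12,-0.051,0],[0,0,0],0],
    [[0.165,-0.07,0],[0,0,0],0],
    [[0.165,-0.07,0],[0,0,0],0]
  ]
}}

```text
time_s: 6.98
position: [0.5373, 0.051, 0.0512]
eef_rot: [-0.001, 0.834, 0.551, -0.001]
force: [-7.5, 2.3, 7.4]
finger_gap: -0.0001
gripper_force: 9.9
```

Emit:
{"method": "drive_tool", "body": {
  "motion": [
    [[0.018,-0.008,0],[0,0,0],0],
    [[0.037,-0.016,0],[0,0,0],0],
    [[0.037,-0.016,0],[0,0,0],0]
  ]
}}

```text
time_s: 7.35
position: [0.5406, 0.0496, 0.0511]
eef_rot: [-0.001, 0.834, 0.551, -0.001]
force: [-9.9, 3.9, 7.6]
finger_gap: -0.0001
gripper_force: 10.3
```

Emit:
{"method": "drive_tool", "body": {
  "motion": [
    [[0.014,-0.006,0],[0,0,0],0],
    [[0.028,-0.012,0],[0,0,0],0],
    [[0.028,-0.012,0],[0,0,0],0]
  ]
}}

```text
time_s: 7.72
position: [0.5433, 0.0484, 0.0511]
eef_rot: [-0.001, 0.834, 0.551, -0.001]
force: [-10.2, 3.1, 8.6]
finger_gap: 0.0003
gripper_force: 10.4
```

Emit:
{"method": "drive_tool", "body": {
  "motion": [
    [[0.009,-0.004,0],[0,0,0],0],
    [[0.018,-0.008,0],[0,0,0],0],
    [[0.018,-0.008,0],[0,0,0],0]
  ]
}}

```text
time_s: 8.1
position: [0.5451, 0.0476, 0.0511]
eef_rot: [-0.001, 0.834, 0.551, -0.001]
force: [-9.9, 4.1, 8.9]
finger_gap: -0.0002
gripper_force: 10.5
```

Emit:
{"method": "drive_tool", "body": {
  "motion": [
    [[0.009,-0.004,0],[0,0,0],0],
    [[0.018,-0.008,0],[0,0,0],0],
    [[0.018,-0.008,0],[0,0,0],0]
  ]
}}

```text
time_s: 8.48
position: [0.5469, 0.0469, 0.0511]
eef_rot: [-0.001, 0.834, 0.551, -0.001]
force: [-9.9, 3.5, 9.0]
finger_gap: 0.0
gripper_force: 10.5
```

Emit:
{"method": "drive_tool", "body": {
  "motion": [
    [[0.009,-0.004,0],[0,0,0],0],
    [[0.009,-0.004,0],[0,0,0],0]
  ]
}}

```text
time_s: 8.72
position: [0.5478, 0.0465, 0.0511]
eef_rot: [-0.001, 0.834, 0.551, -0.001]
force: [-10.9, 4.5, 8.2]
finger_gap: -0.0
gripper_force: 10.5
```

Emit:
{"method": "drive_tool", "body": {
  "motion": [
    [[0.009,-0.004,0],[0,0,0],0],
    [[0.009,-0.004,0],[0,0,0],0]
  ]
}}

```text
time_s: 8.98
position: [0.5484, 0.0462, 0.0511]
eef_rot: [-0.002, 0.834, 0.551, -0.001]
force: [-11.8, 5.4, 9.0]
finger_gap: -0.0002
gripper_force: 11.4
```

Emit:
{"method": "drive_tool", "body": {
  "motion": [
    [[0.009,-0.004,0],[0,0,0],0],
    [[0.009,-0.004,0],[0,0,0],0]
  ]
}}

```text
time_s: 9.22
position: [0.5485, 0.0461, 0.051]
eef_rot: [-0.002, 0.834, 0.551, -0.001]
force: [-17.6, 8.7, 12.9]
finger_gap: 0.0002
gripper_force: 13.9
```

The motion has stalled and the force has jumped to about 20 N along the slide, as expected at the stop. I'll push slightly more and look before releasing.

Emit:
{"method": "drive_tool", "body": {
  "motion": [
    [[0.008,-0.003,0],[0,0,0],0],
    [[0.008,-0.003,0],[0,0,0],0]
  ]
}}

```text
time_s: 9.48
position: [0.5485, 0.0461, 0.0509]
eef_rot: [-0.003, 0.834, 0.551, -0.002]
force: [-22.1, 10.6, 15.4]
finger_gap: 0.0003
gripper_force: 15.7
```

Run:
```python
from bench import sensors, grab_frame
import cv2, numpy as np
o=sensors.get_obs();print(o['position'],o['force'])
a=grab_frame("side")[185:260,255:345]
b=grab_frame("top")[185:260,280:370]
f=lambda i:cv2.resize(i,None,fx=7,fy=4*7/4,interpolation=cv2.INTER_CUBIC)
cv2.imwrite("pics/home.png",f(a));cv2.imwrite("pics/home_top.png",f(b))
```

```text
[0.54854186 0.04607318 0.05086073] [-22.12166311  10.56357904  15.39720755]
```

View pics/home.png

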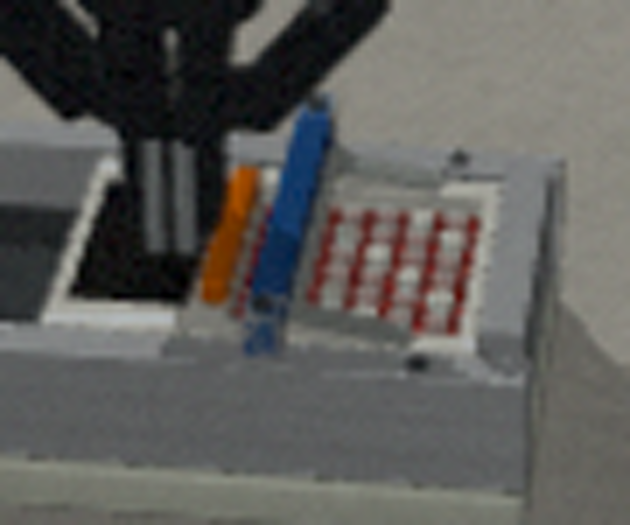

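The sled is home: its nose is against the stop near (490,260) and the ridge is just short of the bar. I'll take off the push preload, ease the press off, then back away from the ridge and rise.

Emit:
{"method": "drive_tool", "body": {
  "motion": [
    [[-0.007,0.003,0],[0,0,0],0],
    [[-0.009,0.004,0.02],[0,0,0],0],
    [[-0.011,0.005,0.05],[0,0,0],0],
    [[-0.03,0.013,0.08],[0,0,0],0],
    [[-0.05,0.02,0.15],[0,0,0],0]
  ]
}}

```text
time_s: 10.2
position: [0.5468, 0.0468, 0.0665]
eef_rot: [-0.0, 0.835, 0.551, -0.0]
force: [-0.9, -0.1, 0.5]
finger_gap: 0.0001
gripper_force: 0.0
```

Emit:
{"method": "drive_tool", "body": {
  "motion": [
    [[-0.02,0.01,0.3],[0,0,0],0],
    [[-0.02,0.01,0.7],[0,0,0],0],
    [[-0.3,0.12,1.0],[0,0,0],0],
    [[-0.6,0.2,1.0],[0,0,0],0],
    [[-0.6,0.2,1.0],[0,0,0],0]
  ]
}}

```text
time_s: 10.82
position: [0.4859, 0.0671, 0.1674]
eef_rot: [0.0, 0.834, 0.551, 0.001]
force: [0.3, 0.5, -0.0]
finger_gap: 0.0001
gripper_force: 0.0
```

Run:
```python
from bench import sensors, grab_frame
import cv2, numpy as np
o=sensors.get_obs();print(o['time_s'],o['position'],o['force'])
a=grab_frame("side"); b=cv2.imread("pics/side0.png")
cv2.imwrite("pics/end_side.png",a)
# orange ridge centroid (moved from start) and comparison with pressed-home crop
def orange(i):
    h=cv2.cvtColor(i,cv2.COLOR_BGR2HSV);m=cv2.inRange(h,(5,170,110),(16,255,255));ys,xs=np.nonzero(m[:,:]);return xs.mean(),ys.mean(),len(xs)
print("start",orange(b[195:240,205:300]),"end",orange(a[195:240,205:300]))
import fit
u=fit.u;s=u[:3].copy();t=45-u[3];s[0]+=t*np.cos(s[2]);s[1]+=t*np.sin(s[2])
print("ridge top centre pred home, bed 5.5",fit.proj("side",fit.W(s,[(-14,0)],83.5-20))-[205,195],"start pred",fit.proj("side",fit.W(u[:3],[(-14,0)],69))-[205,195])
```

```text
10.825 [0.48589952 0.06712212 0.16738043] [ 0.25194495  0.46216696 -0.04021751]
start (np.float64(41.90909090909091), np.float64(16.618181818181817), 55) end (np.float64(80.62295081967213), np.float64(22.0327868852459), 61)
sled x y yaw, sled origin in nest x,y [ 5.01615e+02  6.46510e+01 -4.02000e-01 -3.38390e+01  1.07000e+00] nose gap to bar 16.838642624554844
[[1.3, 0.3], [-0.8, -0.7], [-0.7, -1.1], [0.6, -0.5], [-1.5, 0.3], [-0.8, -0.6], [-0.5, -0.7], [0.1, 0.3], [0.5, 0.2], [-0.8, -0.2], [-0.2, -0.9], [1.0, -0.3], [0.3, -0.4], [0.6, -0.3], [-0.8, 0.7]]
pad [[0.47584288 0.07559555 0.06      ]] dir 0.9204487378323327 -0.39086330222069415 travel 78.83864262455484
ridge top centre pred home, bed 5.5 [[81.66249071 19.58402714]] start pred [[41.83856764 14.77304269]]
```

```bash
python3 - <<'E' 2>&1 | tail -4
from bench import grab_frame
import cv2, numpy as np, fit
end=cv2.imread("pics/end_side.png")[185:260,255:345]; h=cv2.imread("pics/home.png")
E=cv2.resize(end,None,fx=7,fy=7,interpolation=cv2.INTER_CUBIC)
t=h[190:345,300:500] # well plate and front, pressed home
r=cv2.matchTemplate(E[120:400,230:570],t,cv2.TM_CCOEFF_NORMED);_,v,_,l=cv2.minMaxLoc(r)
print("shift px (crop/7)",((l[0]+230-300)/7,(l[1]+120-190)/7),v)
u=fit.u
def p(tr,z):
    s=u[:3].copy();s[0]+=tr*np.cos(s[2]);s[1]+=tr*np.sin(s[2]);return fit.proj("side",fit.W(s,[(40,0)],z))[0]
print("pred rise only",p(79,54.5)-p(79,51),"per mm back",p(78,54.5)-p(79,54.5))
E
```

```text
[[1.3, 0.3], [-0.8, -0.7], [-0.7, -1.1], [0.6, -0.5], [-1.5, 0.3], [-0.8, -0.6], [-0.5, -0.7], [0.1, 0.3], [0.5, 0.2], [-0.8, -0.2], [-0.2, -0.9], [1.0, -0.3], [0.3, -0.4], [0.6, -0.3], [-0.8, 0.7]]
pad [[0.47584288 0.07559555 0.06      ]] dir 0.9204487378323327 -0.39086330222069415 travel 78.83864262455484
shift px (crop/7) (0.0, -1.4285714285714286) 0.9422798752784729
pred rise only [ 0.00465186 -1.4800733 ] per mm back [-0.50753156 -0.03183553]
```

The sled rose about 3.5 mm onto the bar and shows no shift back along the slide. It stayed home, and the robot is clear.

```bash
python3 -c "
from bench import ticket
print(ticket.hand_in())"
```

```text
the job is handed in; nothing more can be done
None
```

The sled was pressed down, slid under the bar and leaf spring to the end stop and released; it held its position there, the arm was clear after 10.8 s, and the job is handed in, though no verdict came back.

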